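# Load a printing block under a click-dial press

### The job

Slide the printing block, lino end first and flat on the bench, in under the raised platen of the grey block press until it sits straight and fully home against the back stop. Then turn the press's click knob clockwise until its pointer rests at the long tick at the front of the dial, without going a click past it, so that the platen presses on the lino. Leave the brayer, the ink jar and the wooden baren where they are.

Things in the scene. Friction and masses are not known exactly. Their poses are not given: they have to be found in the camera images.
- block: Printing block, loose, about 140 g: plywood board 170 (x) x 60 (y) x 15 (z) mm; a stepped patch of grey lino 5 mm thick lies on its top at the +x end (x +10 to +85 mm; 20 mm high in all there). The other half is bare wood, where it can be gripped across its 60 mm width. Origin: centre of the underside; +x points to the lino end, z up.
- press: Grey press fixed to the bench, a bridge 70 mm deep (x -35 to +35). Origin: on the bench under the knob's vertical axis; z up; the open front, where the block goes in, looks along -x. Two posts with inner faces at y +-36, outer +-58 mm (6 mm high flanges out to +-84); beam from z 44 to 60 mm. The bench is its bed. A block fully home has its origin at x -45 mm, y 0 (6 mm play), x axes parallel.
- dial (a point): Centre of the round dial plate on top of the press, radius 56 mm, 64 mm above the bench; axes as the press. Small ticks stand 20 degrees apart on its rim, one per click; one long thick tick points straight to the front (-x).
- stop (a point): Middle of the front face of the back stop, a steel bar 72 mm wide and 30 mm tall across the rear of the press at press x = +40 mm; this point is 15 mm above the bench. The block's lino end comes to rest against this face.
- platen: Aluminium plate 60 x 56 x 10 mm under the beam of the press, sprung downward (about 5 N at first touch, then 2.5 N more per mm). Origin: centre of its underside. It goes down 1.2 mm with each click of the knob: underside 27.5 mm above the bench at click 0; it meets the lino (20 mm) shortly after click 6.
- knob (a joint): Angle (rad) of the click knob on its vertical axis; grows clockwise seen from above. It rests in detents 20 degrees (0.349 rad) apart, at 0.349 x click number; about 0.09 N m drives it over a peak, then it snaps on; let go, it falls into the nearest detent. It starts at click 0, 1, 2 or 3; the long tick is click 7 (2.443 rad). End stop past click 9.
- knob_grip (a point): Point on the knob's axis at the height to grip, 91 mm above the bench. The knob is a round black skirt of radius 34 mm (top 73 mm above the bench) with an upright bar across it, 62 mm long, 18 mm wide, from 73 to 105 mm above the bench. This frame turns with the knob: x along the bar towards the pointer, z up.
- pointer (a point): Tip of the small pointer nose at the rim of the knob's skirt, 37 mm from the axis; a white line on top of the bar points the same way. It points straight to the front of the press (-x of the press) at click 7; each click is 20 degrees.
- brayer: Bystander: ink roller, rubber roll 75 mm long and 38 mm thick on a wooden handle, 170 mm long in all, lying on the bench. Origin on the bench near its middle, handle to -x.
- ink_jar: Bystander: glass ink jar, 70 mm diameter, 90 mm tall. Origin: centre of its base.
- baren: Bystander: turned wooden baren, 90 mm diameter foot with a knob, 55 mm tall. Origin: centre of its base.
Things that resemble listed ones, but are neither listed nor needed, are in the scene too. Of the things shaped like the press, the grey one is meant.

How it is judged:
On the way, in this order (a step that is already met when the one before it is completed fails the run):
1. the block is flat, straight and fully home against the back stop, under the still raised platen (x of block in the frame of press between -0.051 and -0.04 m and y of block in the frame of press between -0.01 and 0.01 m and angle between the x axis of block and the x axis of press, either way round below 0.13 rad and height (world z) of block below 0.004 m and angle between block's own z axis and vertical below 0.05 rad and contact force between platen and block below 0.5 N and value of joint knob below 1.91986 rad), for 0.2 s.
2. the knob stands at the long tick (value of joint knob between 2.33874 and 2.54818 rad), for 0.2 s.
At the end, for the whole second after the job is handed in: The block lies flat on the bench, lino end within 6 mm of the back stop, within 10 mm of the middle and 0.13 rad of the press's axis; the knob rests in the detent of the long tick (2.443 rad within 0.10); the platen presses on the block with more than 1 N; all at rest (all of step 2 and x of block in the frame of press between -0.051 and -0.04 m and y of block in the frame of press between -0.01 and 0.01 m and angle between the x axis of block and the x axis of press, either way round below 0.13 rad and height (world z) of block below 0.004 m and angle between block's own z axis and vertical below 0.05 rad and contact force between platen and block above 1 N and linear speed of block below 0.02 m/s and velocity of joint knob between -0.1 and 0.1 rad/s); the robot touches nothing.
It fails at once if the knob goes a click past the long tick (more than 0.7 click) (value of joint knob above 2.68781 rad).
It fails at once if the brayer is moved by more than 25 mm (distance of brayer from where it was at the start of the episode above 0.025 m).
It fails at once if the ink jar is moved by more than 25 mm (distance of ink_jar from where it was at the start of the episode above 0.025 m).
It fails at once if the baren is moved by more than 25 mm (distance of baren from where it was at the start of the episode above 0.025 m).
It also fails if it takes over 67 s, if anything falls off the work surface, if the arm or the gripper's body presses on something with over 40 N, if the wrist force passes 120 N, or if a joint passes its speed limit or range.

### The arm

A 6-joint arm with a two-finger parallel gripper is mounted at the origin on the work surface. World frame = base frame: x ahead of the robot, y to its left, z up, the work surface at z = 0. Lengths are in m, angles in rad, forces in N, time in s.
With the tool pointing down it reaches from about 0.3 to 1 m from the base axis. Payload 5.1 kg.
Tool frame: the origin (TCP) lies midway between the tips of the shut fingers; the grasp point (between the pads) lies 19 mm behind it; z points along the fingers, y is the line along which they close (so a half turn about z gives the same grasp; the last joint's range is limited). The gripper opens to 95 mm and grips with 3 to 60 N. Pads are 20 mm wide; open, the fingers measure 119 mm over their backs; the gripper's body (75 mm by 180 mm) begins 59 mm behind the grasp point.
Start: joints at [-1.261, 0.124, 1.65, -0, 1.367, -0.083], TCP at [0.249, -0.6, 0.215] pointing down, gripper open.
Joint ranges: [-2.61, 2.61], [-1.02, 2.33], [0.03, 2.71], [-1.35, 4.49], [0.32, 2.68], [-2.91, 2.91]. Speed limits (rad/s): [2.57, 2.57, 3.14, 3.14, 3.14, 3.14].

### API

Orientations are given as a 3x3 rotation matrix whose columns are the frame's x, y, z axes.
In Python, from workcell import robot gives the robot as it stands. The module is installed in compiled form; this text tells all that it offers.
- The arm moves only by the shell command python3 -m crank 'ROWS' [FORCE]. ROWS is text: rows parted by semicolons, each of 5 numbers parted by spaces: the opening, from 0 (shut) to 1 (fully open), then the shift along the tool's x, y, z in m, then the turn about the tool's z in degrees. A call has 1 to 5 rows; each row shifts and turns the commanded pose from where the row before left it, along the tool's axes as they then stand; what a row does not reach is not made up. A row lasts 1/12 s, in which the tool goes at most 41.7 mm and 7.16 degrees, less where a joint would pass 70% of its speed; a pose out of reach is approached as far as the arm can. A call with a gripper value outside its range is refused whole. The fingers move at their own pace and stop on an object; FORCE is the grip in N (left out, the last holds). Time passes only in rows, so rows that do not move let the fingers close. It gives the time, the measured TCP pose, the force, the opening and the grip force at its end, in the units of the state.
- robot.state(): the state, without advancing time (a new reading comes with each control period).
- robot.read_camera(name): name is "side" or "top" or "wrist"; returns (picture, depth): 400x640x3 uint8, blue, green, red; 400x640 float32, m along the optical axis (not along the pixel's ray), 0 where there is no reading.
- robot.camera_params(name): a dict with "fovy" (degrees; the focal length in pixels is half the picture's height over the tangent of half this angle, whatever the lens; pixels are square), "cx", "cy" (the principal point, pixels), "extrinsics" (4x4, takes a point from world to camera coordinates); the wrist camera has in their place "tool_from_camera" (4x4, takes a point from camera to tool coordinates, whose origin is the TCP and whose axes are the flange's). Camera axes: x right, y up, looking along -z (the intrinsics and any distortion apply to the point x, -y, -z); pixel columns grow to the right and rows downward; lengths in m; the calibration is good to about 2 mm. The wrist camera is an equidistant fisheye: a pixel r from the principal point sees the ray r / f radians off the axis. A picture is of the moment at which its call begins: read the wrist's pose just before it. camera_params takes no time and is no camera call.
- robot.hand_in(): hands the job in; it is judged then, once.
The state is a dict: "t": time; "joint_positions": joint angles; "dq": joint speeds; "tau": joint torques, N m; "eef_pos": TCP position; "eef_rot": TCP orientation; "contact_force": force on the tool from outside, world axes, zero at the start; "torque": the same for the moment, N m; "opening": opening from 0.0 (shut) to 1.0 (fully open); "gripper_force": force on a finger pad.
Only numpy, scipy, OpenCV 4.12 (cv2) and the standard library are available. Lean on these libraries where they do the work, as an engineer would, in place of code of your own. Each camera call takes 0.05 s, during which the arm holds its last target. There are 200 camera calls.

## Working session

There is one attempt and no reset: what is moved stays moved. The work goes in short steps, Python scripts to look and compute and a shell command to move; the robot and the scene stay as the last step left them, time stands still between calls to the robot, and variables do not carry over. Pictures are saved under pics/ and viewed, at most 10 in all, crops included, and the job is handed in when it is done.

```bash
mkdir -p pics; cat > h.py <<'E'
import numpy as np,cv2
from workcell import robot
def cam(n):
    p=robot.camera_params(n); return p
def pt(n,u,v,z,p=None):
    p=p or robot.camera_params(n); f=200/np.tan(np.radians(p['fovy'])/2)
    E=np.array(p['extrinsics']);R=E[:3,:3];c=-R.T@E[:3,3]
    d=R.T@np.array([(u-p['cx'])/f,-(v-p['cy'])/f,-1.]); return c+d*(z-c[2])/d[2]
E
python3 - <<'E'
from h import *
for n in('top','side'):
    im,d=robot.read_camera(n); cv2.imwrite(f'pics/{n}0.png',im); np.save(f'{n}_d.npy',d)
    p=cam(n); print(n,p)
s=robot.state();print(s['t'],s['eef_pos'],s['eef_rot'],s['opening'])
E
```

```text
top {'fovy': 45.535178830736875, 'cx': 320.42220727966117, 'cy': 197.75926587800495, 'extrinsics': array([[-5.88474079e-03, -9.99982584e-01,  4.49552077e-04,
        -7.40912198e-02],
       [ 9.88408830e-01, -5.74842979e-03,  1.51706754e-01,
        -6.11666647e-01],
       [-1.51701528e-01,  1.33709617e-03,  9.88425444e-01,
        -1.38977964e+00],
       [ 0.00000000e+00,  0.00000000e+00,  0.00000000e+00,
         1.00000000e+00]])}
side {'fovy': 51.792550558885395, 'cx': 317.6609246760138, 'cy': 194.78580261789585, 'extrinsics': array([[-0.99769609, -0.06450681,  0.02100902,  0.58863793],
       [ 0.06078247, -0.7123909 ,  0.69914569, -0.16430189],
       [-0.03013302,  0.69881191,  0.7146705 , -1.12879661],
       [ 0.        ,  0.        ,  0.        ,  1.        ]])}
0.1 [ 0.24859611 -0.59993881  0.21352215] [[ 9.23842335e-01  3.82772750e-01 -6.01116121e-04]
 [ 3.82773198e-01 -9.23840585e-01  1.80340999e-03]
 [ 1.34960733e-04 -1.89615764e-03 -9.99998193e-01]] 1.002580704472182
```

View pics/top0.png

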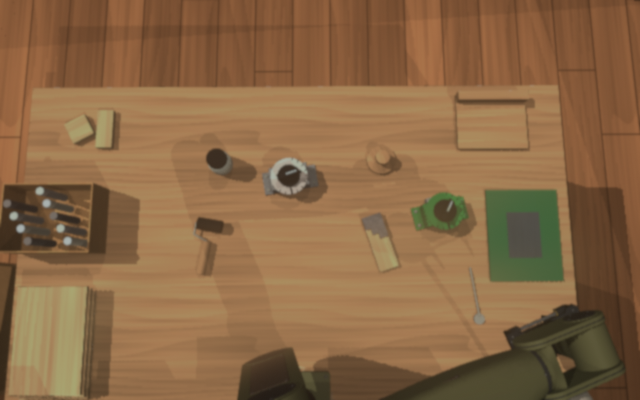

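View pics/side0.png

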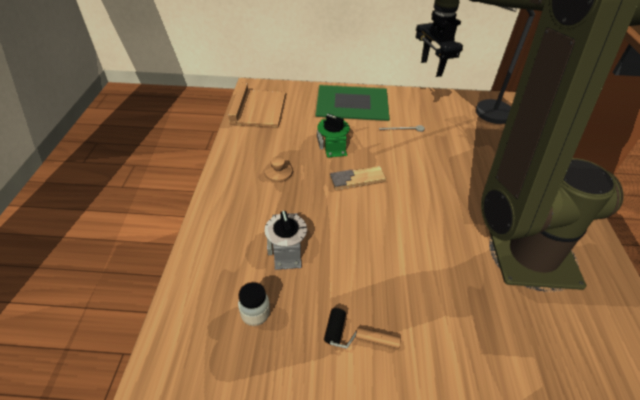

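Top view: grey press at about (290,178), block at (380,242) with lino at its upper end, brayer (208,240), jar (218,160), baren (380,158). The green press (445,210) is a decoy. I'll enlarge the views next.

```bash
python3 - <<'E'
from h import *
t=cv2.imread('pics/top0.png');s=cv2.imread('pics/side0.png')
r=lambda im,x,y:cv2.resize(im[y:y+66,x:x+88],(400,300),interpolation=cv2.INTER_CUBIC)
a=np.hstack([r(t,246,145),r(t,336,208)]);b=np.hstack([r(s,242,205),r(s,312,145)])
cv2.imwrite('pics/z0.png',np.vstack([a,b]))
p=cam('top')
# block mask: lift above bench by depth
d=np.load('top_d.npy');f=200/np.tan(np.radians(p['fovy'])/2)
E=np.array(p['extrinsics']);v,u=np.mgrid[:400,:640]
P=np.stack([(u-p['cx'])/f*d,-(v-p['cy'])/f*d,-d],-1); W=(P-E[:3,3])@E[:3,:3]
np.save('W.npy',W)
z=W[...,2]
for nm,(x0,x1,y0,y1) in dict(block=(350,410,205,280)).items():
    m=np.zeros_like(z,np.uint8);m[y0:y1,x0:x1]=(z[y0:y1,x0:x1]>0.008)
    n,l,st,c=cv2.connectedComponentsWithStats(m);print(st[1:],n)
    k=1+np.argmax(st[1:,4]);q=W[l==k];print(np.median(q[:,2]))
    print(cv2.minAreaRect(q[:,:2].astype(np.float32)*1000), q.mean(0))
print(np.round(z[150:210:6,255:330:6]*1000).astype(int))
E
```

```text
[[ 375  206    1    1    1]
 [ 371  208    2    2    2]
 [ 380  209    1    1    1]
 [ 353  211    1    1    1]
 [ 372  212    1    1    1]
 [ 362  212   37   60 1134]
 [ 409  213    1    1    1]
 [ 356  215    1    1    1]
 [ 399  219    1    1    1]
 [ 397  224    1    1    1]
 [ 362  228    1    1    1]
 [ 402  229    1    1    1]
 [ 394  233    1    1    1]
 [ 358  235    1    1    1]
 [ 392  235    1    1    1]
 [ 396  236    1    1    1]
 [ 403  236    1    1    1]
 [ 408  236    1    1    1]
 [ 353  240    2    2    2]
 [ 351  245    1    1    1]
 [ 358  244    1    1    1]
 [ 397  247    1    1    1]
 [ 350  248    1    1    1]
 [ 352  248    1    1    1]
 [ 351  251    1    1    1]
 [ 396  250    1    1    1]
 [ 398  254    1    1    1]
 [ 352  257    1    1    1]
 [ 364  256    1    1    1]
 [ 369  256    1    1    1]
 [ 363  259    1    1    1]
 [ 399  258    1    1    1]
 [ 356  265    2    2    2]
 [ 369  265    1    1    1]
 [ 400  267    1    1    1]
 [ 409  266    1    1    1]
 [ 352  268    1    1    1]
 [ 371  269    1    1    1]
 [ 405  271    1    1    1]
 [ 361  
[... 230 characters left out ...]
0500059454
((456.4183349609375, -176.91513061523438), (170.1388702392578, 230.68701171875), 17.273038864135742) [ 0.47959222 -0.25493458  0.03138736]
[[  8  -1  -1  -2   0   1  -2   3   1   0  -2   3  -2]
 [  4   5   4   3   0   0   0   0  -1   2  -3   6  -6]
 [ -3  -2   3  -2  63  64  63  67  64   2   0   4   6]
 [  3   2  -1  70  71  76  74  73  65   8   9  -4   0]
 [  0   6   5  66 105 108 102  84  59   7   7   3   3]
 [ -2   2   5  66  88  72  72  73  68  59  12   5   5]
 [ -2   0   7  66  68  69  59  68  72  23   5   3   1]
 [ -3   1   6  23   6  63  64   3   5   5   0  -2   1]
 [  1  -1  -1   1  -7   0   3   2   0  -1  -1   3  -3]
 [ -2  -2   6  -2   0   0   9  -4   1  -1  -3   5   4]]
```

View pics/z0.png

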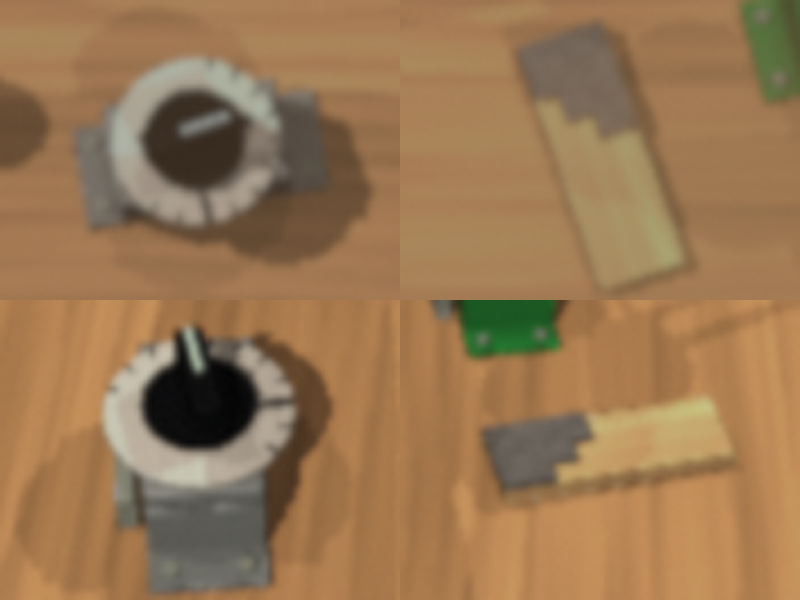

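The crop shows the lino end at the upper left, with a block yaw of about 20°. The press front and long tick face down the image, and the pointer points right, about 95° short of the tick, so it is at click 2 or 3. I'll compute poses from the corner pixels.

```bash
cat >> h.py <<'E'
def wpt(u,v,z,s,p):
    f=200/np.tan(np.radians(p['fovy'])/2); dx,dy=u-p['cx'],v-p['cy']; r=np.hypot(dx,dy)+1e-9; a=r/f
    c=np.array([np.sin(a)*dx/r,-np.sin(a)*dy/r,-np.cos(a)]); T=np.array(p['tool_from_camera']);R=np.array(s['eef_rot'])
    o=np.array(s['eef_pos'])+R@T[:3,3]; d=R@T[:3,:3]@c; return o+d*(z-o[2])/d[2]
def wproj(P,s,p):
    f=200/np.tan(np.radians(p['fovy'])/2);T=np.array(p['tool_from_camera']);R=np.array(s['eef_rot'])
    c=T[:3,:3].T@(R.T@(np.array(P)-np.array(s['eef_pos']))-T[:3,3]); h=np.hypot(c[0],c[1]);a=np.arctan2(h,-c[2])
    return p['cx']+f*a*c[0]/h, p['cy']-f*a*c[1]/h
E
python3 - <<'E'
from h import *
k=88/400; p=cam('top')
def C(x,y,z,ox,oy): return pt('top',ox+(x+.5)*k-.5,oy+(y+.5)*k-.5,z,p)
tl,tr,br,bl=[C(x,y,z,336,208) for x,y,z in((117,48,.02),(203,22,.02),(294,265,.015),(208,290,.015))]
print('block',(tl+tr+br+bl)/4,[np.degrees(np.arctan2(*(a-b)[1::-1])) for a,b in((tl,bl),(tr,br))],np.linalg.norm((tl-bl)[:2]),np.linalg.norm((tr-tl)[:2]))
c=C(195,141,.064,246,145); tk=C(208,208,.064,246,145); d=c-tk; print('press',c,np.degrees(np.arctan2(d[1],d[0])))
a=C(92,228,.006,246,145);b=C(328,187,.006,246,145);e=a-b;print('flange',np.degrees(np.arctan2(-e[0],e[1])),np.linalg.norm(e))
a=C(182,130,.105,246,145);b=C(230,116,.105,246,145);e=b-a;print('pointer',a,b,np.degrees(np.arctan2(e[1],e[0])))
print(cam('wrist'))
E
```

```text
block [ 0.47946957 -0.25994681  0.0175    ] [np.float64(19.71764687731906), np.float64(19.366924953230438)] 0.17090262441456583 0.06066696396048053
press [0.67626123 0.01766003 0.064     ] 11.004379372797532
flange 9.67538746315652 0.1636057031580815
pointer [0.67522274 0.02329241 0.105     ] [ 0.68420513 -0.00745644  0.105     ] -73.71579602709424
{'fovy': 65.70646984690485, 'cx': 315.84774007353485, 'cy': 193.98247383280602, 'tool_from_camera': array([[ 2.10337783e-04,  9.62549905e-01,  2.71104476e-01,
         7.56082395e-02],
       [ 9.99999850e-01, -6.52408675e-05, -5.44218828e-04,
         7.56400477e-04],
       [-5.06150689e-04,  2.71104550e-01, -9.62549774e-01,
        -1.70078312e-01],
       [ 0.00000000e+00,  0.00000000e+00,  0.00000000e+00,
         1.00000000e+00]])}
```

```bash
python3 -m crank '1 0.0285 -0.023 0 0.6;1 0.0285 -0.023 0 0.6;1 0.0285 -0.023 0 0.6;1 0.0285 -0.023 0 0.6;1 0.0285 -0.023 0 0.6' 20; python3 -m crank '1 0.0285 -0.023 0 0;1 0.0285 -0.023 0 0;1 0.0285 -0.023 0 0;1 0.0285 -0.023 0 0;1 0.0285 -0.023 0 0'; python3 -m crank '1 0 0 0 0;1 0 0 0 0;1 0 0 0 0'
python3 - <<'E'
from h import *
s=robot.state(); im,d=robot.read_camera('wrist'); cv2.imwrite('pics/w1.png',im); np.savez('w1.npz',pos=s['eef_pos'],rot=s['eef_rot'])
p=cam('wrist');R=np.array(s['eef_rot']);print(s['t'],s['eef_pos'],np.degrees(np.arctan2(R[1,0],R[0,0])))
th=np.radians(19.5)
for x,y,z in((85,30,20),(85,-30,20),(-85,-30,15),(-85,30,15)):
    print(wproj([.4795+(x*np.cos(th)-y*np.sin(th))/1e3,-.26+(x*np.sin(th)+y*np.cos(th))/1e3,z/1e3],s,p))
E
```

```text
t: 0.52
eef_pos: [0.34, -0.4398, 0.214]
eef_rot: [[0.943, 0.333, -0.0], [0.333, -0.943, 0.001], [-0.0, -0.001, -1.0]]
contact_force: [0.5, -0.6, -0.3]
opening: 1.004
gripper_force: 0.0
t: 0.93
eef_pos: [0.436, -0.2838, 0.2143]
eef_rot: [[0.943, 0.334, -0.0], [0.334, -0.943, 0.0], [-0.0, -0.0, -1.0]]
contact_force: [1.2, -0.1, 0.2]
opening: 1.005
gripper_force: 0.0
t: 1.18
eef_pos: [0.4354, -0.2857, 0.2143]
eef_rot: [[0.942, 0.334, -0.001], [0.334, -0.942, -0.0], [-0.001, -0.0, -1.0]]
contact_force: [-0.3, 0.4, -0.3]
opening: 0.998
gripper_force: 0.0
1.1833 [ 0.43541833 -0.28571706  0.21433667] 19.537574704151844
(np.float64(281.01042145845014), np.float64(59.245591361158006))
(np.float64(332.825350528091), np.float64(58.87221711763689))
(np.float64(331.4739169911112), np.float64(198.8878298868307))
(np.float64(283.4085106029763), np.float64(198.83915373161474))
```

View pics/w1.png

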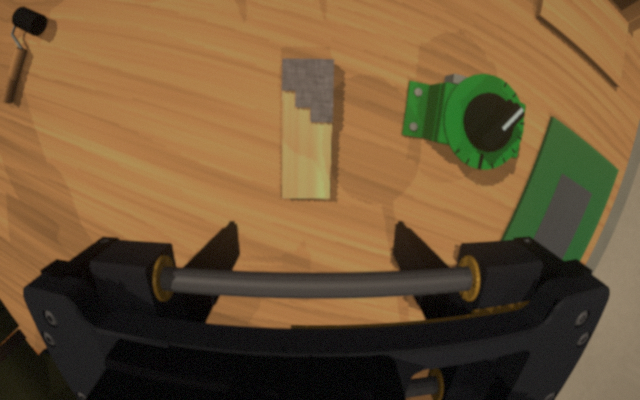

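The wrist view shows the block corners at (282,59), (334,59), (332,199) and (283,198), within 1–2 px of the prediction, so the pose holds. Next I descend and grip.

```bash
python3 -m crank '1 -0.01 -0.0095 0.04 0;1 0 0 0.04 0;1 0 0 0.04 0;1 0 0 0.04 0;1 0 0 0.03 0'; python3 -m crank '1 0 0 0.012 0;1 0 0 0.005 0;1 0 0 0 0;1 0 0 0 0'
```

```text
t: 1.65
eef_pos: [0.4209, -0.2804, 0.0219]
eef_rot: [[0.944, 0.331, -0.003], [0.331, -0.944, 0.002], [-0.002, -0.003, -1.0]]
contact_force: [-0.9, -0.4, 0.2]
opening: 0.999
gripper_force: 0.0
t: 1.98
eef_pos: [0.4244, -0.2817, 0.0102]
eef_rot: [[0.943, 0.333, 0.002], [0.333, -0.943, -0.002], [0.002, 0.003, -1.0]]
contact_force: [-0.0, -0.8, -0.0]
opening: 1.0
gripper_force: 0.0
```

```bash
python3 -m crank '1 0 0 0.006 0;0.5 0 0 0 0;0.5 0 0 0 0;0.5 0 0 0 0;0.5 0 0 0 0' 20; python3 -m crank '0.5 0 0 0 0;0.5 0 0 0 0;0.5 0 0 0 0;0.5 0 0 0 0'
```

```text
t: 2.4
eef_pos: [0.4236, -0.2803, 0.0029]
eef_rot: [[0.943, 0.334, 0.001], [0.334, -0.943, -0.001], [0.001, 0.001, -1.0]]
contact_force: [0.4, 0.3, -0.3]
opening: 0.777
gripper_force: 0.0
t: 2.73
eef_pos: [0.4232, -0.2799, 0.0024]
eef_rot: [[0.943, 0.334, -0.0], [0.334, -0.943, 0.0], [-0.0, -0.0, -1.0]]
contact_force: [-1.2, 0.7, 2.2]
opening: 0.629
gripper_force: 20.0
```

```bash
python3 -m crank '0.5 0.0111 -0.0233 0 0;0.5 0.0111 -0.0233 0 0;0.5 0.0111 -0.0233 0 0;0.5 0.0111 -0.0233 0 0;0.5 0.0111 -0.0233 0 0' 25; python3 -m crank '0.5 0.0111 -0.0233 0 0;0.5 0.0111 -0.0233 0 0;0.5 0.0111 -0.0233 0 0;0.5 0.0111 -0.0233 0 0;0.5 0.0111 -0.0233 0 0'; python3 -m crank '0.5 0 0 0 3;0.5 0 0 0 3;0.5 0 0 0 3.2;0.5 0 0 0 0;0.5 0 0 0 0'
python3 - <<'E'
from h import *
s=robot.state(); im,d=robot.read_camera('wrist'); cv2.imwrite('pics/w2.png',im); np.savez('w2.npz',eef_pos=s['eef_pos'],eef_rot=s['eef_rot'])
im2,_=robot.read_camera('top'); cv2.imwrite('pics/t2.png',im2)
R=np.array(s['eef_rot']);print(s['t'],s['eef_pos'],np.degrees(np.arctan2(R[1,0],R[0,0])),s['opening'])
cv2.imwrite('pics/w2z.png',cv2.resize(im[0:220,160:480],(800,550),interpolation=cv2.INTER_CUBIC))
E
```

```text
t: 3.15
eef_pos: [0.4369, -0.151, 0.0024]
eef_rot: [[0.943, 0.333, 0.001], [0.333, -0.943, -0.001], [0.001, 0.001, -1.0]]
contact_force: [-0.1, -0.8, -0.3]
opening: 0.625
gripper_force: 25.0
t: 3.57
eef_pos: [0.4503, -0.0224, 0.0024]
eef_rot: [[0.943, 0.334, 0.001], [0.334, -0.943, -0.0], [0.001, 0.001, -1.0]]
contact_force: [0.3, 0.1, 0.4]
opening: 0.63
gripper_force: 25.0
t: 3.98
eef_pos: [0.4504, -0.0233, 0.0024]
eef_rot: [[0.984, 0.18, 0.001], [0.18, -0.984, 0.0], [0.001, -0.0, -1.0]]
contact_force: [-0.1, 1.7, 1.4]
opening: 0.627
gripper_force: 25.0
3.9833 [ 0.45035451 -0.02325692  0.00238597] 10.380693155132215 0.6268004771524296
```

View pics/w2z.png

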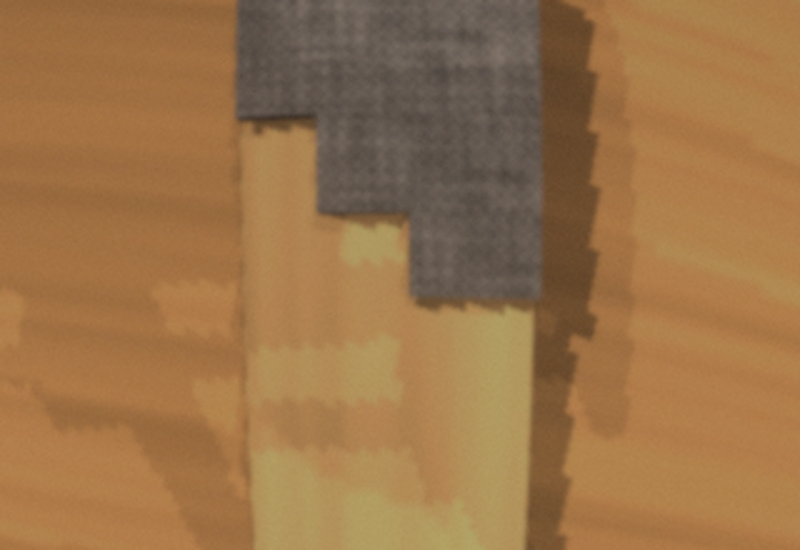

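The wrist crop shows the block straight in the grip and centred (edges at 238 and 540 of 800, equal to u≈316). I'll cross-check the press centre and yaw using both cameras.

```bash
python3 - <<'E'
from h import *
for n,f,(x0,y0,x1,y1) in(('top','pics/t2.png',(255,145,330,215)),('side','pics/side0.png',(255,205,320,270))):
    im=cv2.imread(f); hsv=cv2.cvtColor(im,cv2.COLOR_BGR2HSV)[y0:y1,x0:x1]
    m=((hsv[...,1]<75)&(hsv[...,2]>120)).astype(np.uint8)  # light dial ring
    m=cv2.morphologyEx(m,cv2.MORPH_CLOSE,np.ones((3,3)))
    c=max(cv2.findContours(m,cv2.RETR_EXTERNAL,cv2.CHAIN_APPROX_NONE)[0],key=cv2.contourArea)
    h=cv2.convexHull(c); P=np.array([pt(n,u+x0,v+y0,.064)[:2] for u,v in h[:,0]]).astype(np.float32)
    print(n,cv2.minEnclosingCircle(P*1000),cv2.fitEllipse(P*1000))
# tick in side: crop tick from (258,402) to (292,402)
k=.22
a,b=[pt('side',242+(x+.5)*k-.5,205+(y-300+.5)*k-.5,.064) for x,y in((258,403),(292,402))];print('tick',a,b)
a,b=[pt('side',242+(x+.5)*k-.5,205+(y-300+.5)*k-.5,.105) for x,y in((181,330),(200,372))];e=a-b;print('ptr',a,b,np.degrees(np.arctan2(e[1],e[0])))
# left flange front/back corners bottom: (155,590),(270,583)
a,b=[pt('side',242+(x+.5)*k-.5,205+(y-300+.5)*k-.5,.006) for x,y in((152,590),(270,583))];e=b-a;print('fl',a,b,np.degrees(np.arctan2(-e[1],-e[0])))
E
```

```text
top ((666.1495361328125, 14.316633224487305), 84.54490661621094) ((674.2135009765625, 20.90492057800293), (110.35813903808594, 168.82705688476562), 25.36917495727539)
side ((683.92529296875, 23.97280502319336), 69.2352523803711) ((678.4864501953125, 24.019472122192383), (109.57779693603516, 140.72361755371094), 168.2851104736328)
tick [0.64227372 0.0083549  0.064     ] [0.62250223 0.0059641  0.064     ]
ptr [ 0.68799045 -0.00842262  0.105     ] [0.67329381 0.02241594 0.105     ] -64.51907954594013
fl [0.69465932 0.10370415 0.006     ] [0.62774508 0.09360301 0.006     ] 8.584355011771377
```

```bash
python3 -m crank '0.5 0.02 0 0 0;0.5 0.02 0 0 0;0.5 0.02 0 0 0;0.5 0 0 0 0;0.5 0 0 0 0'; python3 -m crank '0.5 0.015 0 0 0;0.5 0.015 0 0 0;0.5 0.015 0 0 0;0.5 0.01 0 0 0;0.5 0 0 0 0';python3 -m crank '0.5 0.003 0 0 0;0.5 0 0 0 0'
```

```text
t: 4.5
eef_pos: [0.5093, -0.0129, 0.002]
eef_rot: [[0.984, 0.18, -0.001], [0.18, -0.984, -0.0], [-0.001, 0.0, -1.0]]
contact_force: [-0.7, 0.4, -0.7]
opening: 0.631
gripper_force: 25.0
t: 4.92
eef_pos: [0.564, -0.003, 0.0023]
eef_rot: [[0.984, 0.179, 0.0], [0.179, -0.984, -0.0], [0.0, 0.0, -1.0]]
contact_force: [0.1, 0.3, -0.6]
opening: 0.629
gripper_force: 25.0
t: 5.08
eef_pos: [0.5654, -0.0024, 0.0019]
eef_rot: [[0.984, 0.179, -0.001], [0.179, -0.984, 0.0], [-0.001, -0.0, -1.0]]
contact_force: [-0.3, 0.1, -0.4]
opening: 0.631
gripper_force: 25.0
```

```bash
for i in 1; do python3 -m crank '0.5 0.003 0 0 0;0.5 0 0 0 0'; python3 -m crank '0.5 0.002 0 0 0;0.5 0 0 0 0'; python3 -m crank '0.5 0.002 0 0 0;0.5 0 0 0 0';python3 -m crank '0.5 0.0015 0 0 0;0.5 0 0 0 0'; done | grep -E 'pos|contact'
```

```text
eef_pos: [0.5689, -0.0018, 0.0022]
contact_force: [-0.1, 0.1, -0.6]
eef_pos: [0.5712, -0.0014, 0.0024]
contact_force: [-0.0, -0.8, -0.6]
eef_pos: [0.5723, -0.001, 0.0019]
contact_force: [-2.7, -0.3, -0.4]
eef_pos: [0.5723, -0.0008, 0.0014]
contact_force: [-7.5, -1.1, 2.4]
```

Contact came at the expected place. I'll press once more, release, lift and rotate toward the bar direction.

```bash
python3 -m crank '0.5 0.0015 0 0 0;0.5 0 0 0 0;0.5 0 0 0 0'|grep -E 'pos|contact';  python3 -m crank '0.8 -0.002 0 0 0;0.9 0 0 0 0;0.9 0 0 0 0;0.9 0 0 0 0;0.9 0 0 0 0'; python3 -m crank '0.9 0 0 -0.03 0;0.9 0 0 -0.04 0;0.9 0 0 -0.04 0;0.9 0 0 -0.04 0;0.9 0 0 -0.04 0'; python3 -m crank '0.9 -0.015 0 -0.04 0;0.9 -0.015 0 -0.03 0;0.9 0 0 0 0;0.9 0 0 0 0;0.9 0 0 0 0' 
python3 - <<'E'
from h import *
s=robot.state(); im,d=robot.read_camera('wrist'); p=cam('wrist'); np.savez('w3.npz',eef_pos=s['eef_pos'],eef_rot=s['eef_rot']); cv2.imwrite('pics/w3.png',im)
print(s['joint_positions'],s['eef_pos'])
u,v=wproj([.676,.0165,.08],s,p);print(u,v); x0=int(min(max(u-100,0),440));y0=int(min(max(v-60,0),250));print(x0,y0)
cv2.imwrite('pics/w3z.png',cv2.resize(im[y0:y0+150,x0:x0+200],(800,600),interpolation=cv2.INTER_CUBIC))
E
```

```text
eef_pos: [0.5725, -0.0008, 0.0014]
contact_force: [-10.7, -1.7, 4.9]
t: 6.42
eef_pos: [0.5748, -0.0008, 0.0027]
eef_rot: [[0.984, 0.179, 0.001], [0.179, -0.984, -0.0], [0.001, 0.0, -1.0]]
contact_force: [0.5, 0.5, -0.0]
opening: 0.885
gripper_force: 0.0
t: 6.83
eef_pos: [0.574, -0.0008, 0.1943]
eef_rot: [[0.984, 0.179, 0.001], [0.179, -0.984, 0.0], [0.001, 0.0, -1.0]]
contact_force: [0.8, 0.3, -0.2]
opening: 0.9
gripper_force: 0.0
t: 7.25
eef_pos: [0.5448, -0.0061, 0.2607]
eef_rot: [[0.984, 0.179, -0.0], [0.179, -0.984, 0.0], [-0.0, -0.0, -1.0]]
contact_force: [0.4, 0.7, 0.4]
opening: 0.901
gripper_force: 0.0
[-1.09739833e-01 -1.34755034e-01  1.83074229e+00  1.07787594e-04
  1.44588028e+00  1.28118077e+00] [ 0.54476084 -0.0060673   0.26071028]
316.06480221009303 58.737911339099355
216 0
```

View pics/w3z.png

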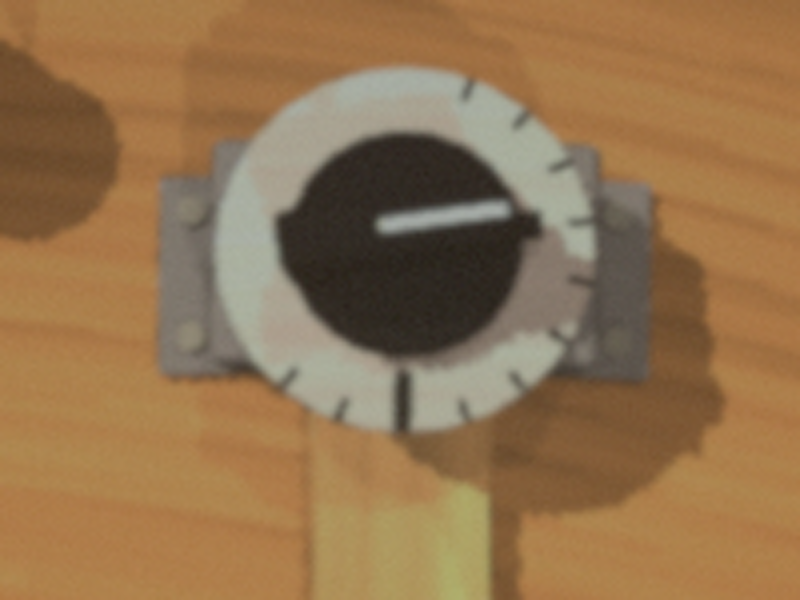

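The wrist view shows the pointer (540,222) at the second tick and the long tick at (402,400), five clicks ahead. The block is centred and straight (edges at 312 and 490, mean 401). Next I refine the knob axis.

```bash
python3 - <<'E'
from h import *
p=cam('wrist');s=dict(np.load('w3.npz'))
q=lambda x,y,z:wpt(216+(x+.5)/4-.5,(y+.5)/4-.5,z,s,p)
P=[q(*a,.064) for a in((214,245),(597,250),(405,67),(402,433))];c=np.mean([(P[0]+P[1])/2,(P[2]+P[3])/2],0);print(P,c)
e=c-q(402,400,.064);print(np.degrees(np.arctan2(e[1],e[0])))
a,b=q(380,225,.105),q(512,208,.105);e=b-a;print(a,b,np.degrees(np.arctan2(e[1],e[0])))
print('tail guess px', [((u-216)*4,v*4) for u,v in [wproj([.676-.130*.984,.0165-.13*.179,.015],s,p)]])
im=cv2.imread('pics/w3.png');
print([tuple(int(c) for c in im[v,316]) for v in range(130,200,5)])
E
```

```text
[array([0.66735053, 0.07076074, 0.064     ]), array([ 0.68605408, -0.03981132,  0.064     ]), array([0.73091439, 0.0255136 , 0.064     ]), array([0.62082215, 0.00636669, 0.064     ])] [0.67628529 0.01570743 0.064     ]
9.399479876978937
[0.67402933 0.02187454 0.105     ] [ 0.6850691  -0.01083471  0.105     ] -71.34983590121104
tail guess px [(np.float64(400.0003588052484), np.float64(650.0722959076753))]
[(98, 152, 174), (96, 152, 174), (95, 152, 174), (93, 151, 176), (94, 151, 175), (97, 151, 175), (93, 150, 175), (54, 92, 130), (74, 124, 175), (74, 125, 176), (73, 125, 176), (74, 125, 175), (70, 122, 174), (72, 123, 175)]
```

```bash
python3 -m crank '0.6 0.0333 0.0005 0 0;0.6 0.0333 0.0005 0 0;0.6 0.0333 0.0005 0 0;0.6 0.0333 0.0005 0 0;0.6 0 0 0 -7' >/dev/null; python3 -m crank '0.6 0 0 0 -7;0.6 0 0 0 -7;0.6 0 0 0 -7;0.6 0 0 0 -7;0.6 0 0 0 -7'>/dev/null; python3 -m crank '0.6 0 0 0 -7;0.6 0 0 0 -7;0.6 0 0 0 -7;0.6 0 0 0 -7;0.6 0 0 0 -7'>/dev/null; python3 -m crank '0.6 0 0 0 -7;0.6 0 0 0 -7;0.6 0 0 0 -7;0.6 0 0 0 -1.7;0.6 0 0 0 0'
python3 - <<'E'
from h import *
s=robot.state();R=np.array(s['eef_rot']);d=R.T@(np.array([.6763,.016,.079])-s['eef_pos']);print(s['eef_pos'],np.degrees(np.arctan2(R[1,0],R[0,0])),d,s['joint_positions'][5])
E
```

```text
t: 8.97
eef_pos: [0.6756, 0.0159, 0.2579]
eef_rot: [[-0.343, 0.939, -0.005], [0.939, 0.343, 0.0], [0.002, -0.004, -1.0]]
contact_force: [0.4, 0.1, -0.8]
opening: 0.601
gripper_force: 0.0
[0.67562558 0.01585948 0.25788987] 110.03421368456067 [-0.00044447  0.00147864  0.17888453] -0.4056025768192868
```

```bash
python3 -m crank '0.6 0 0.0005 0.04 0;0.6 0 0 0.04 0;0.6 0 0 0.04 0;0.6 0 0 0.035 0;0.6 0 0 0.015 0' >/dev/null; python3 -m crank '0.6 0 0 0.009 0;0.6 0 0 0 0;0.6 0 0 0 0'; python3 -m crank '0.1 0 0 0 0;0.1 0 0 0 0;0.1 0 0 0 0;0.1 0 0 0 0;0.1 0 0 0 0' 25;python3 -m crank '0.1 0 0 0 0;0.1 0 0 0 0;0.1 0 0 0 0;0.1 0 0 0 0;0.1 0 0 0 0' 25
```

```text
t: 9.63
eef_pos: [0.6779, 0.0158, 0.0836]
eef_rot: [[-0.342, 0.94, 0.002], [0.94, 0.342, -0.0], [-0.001, 0.002, -1.0]]
contact_force: [0.4, 0.2, 0.3]
opening: 0.602
gripper_force: 0.0
t: 10.05
eef_pos: [0.6772, 0.0158, 0.0833]
eef_rot: [[-0.342, 0.94, 0.001], [0.94, 0.342, -0.0], [-0.001, 0.001, -1.0]]
contact_force: [0.5, 0.0, 0.2]
opening: 0.307
gripper_force: 0.0
t: 10.47
eef_pos: [0.6767, 0.0158, 0.0825]
eef_rot: [[-0.342, 0.94, -0.0], [0.94, 0.342, -0.0], [0.0, -0.0, -1.0]]
contact_force: [-1.2, 0.4, 1.9]
opening: 0.182
gripper_force: 24.9
```

```bash
(python3 -m crank '0.1 0 0 0 5;0.1 0 0 0 5;0.1 0 0 0 5;0.1 0 0 0 5;0.1 0 0 0 0';python3 -m crank '0.1 0 0 0 5;0.1 0 0 0 5;0.1 0 0 0 5;0.1 0 0 0 5;0.1 0 0 0 0';python3 -m crank '0.1 0 0 0 5;0.1 0 0 0 5;0.1 0 0 0 5;0.1 0 0 0 5;0.1 0 0 0 0') | grep -v gripper
python3 - <<'E'
from h import *
s=robot.state();R=np.array(s['eef_rot']);print(s['eef_pos'],np.degrees(np.arctan2(R[1,0],R[0,0])),s['torque'],s['gripper_force'])
E
```

```text
t: 10.88
eef_pos: [0.6764, 0.0158, 0.0825]
eef_rot: [[0.001, 1.0, -0.001], [1.0, -0.001, -0.0], [-0.0, -0.001, -1.0]]
contact_force: [-3.0, -0.6, 4.1]
opening: 0.188
t: 11.3
eef_pos: [0.6761, 0.0158, 0.0825]
eef_rot: [[0.341, 0.94, -0.002], [0.94, -0.341, -0.0], [-0.001, -0.002, -1.0]]
contact_force: [-5.4, -0.1, 4.8]
opening: 0.188
t: 11.72
eef_pos: [0.6758, 0.016, 0.0825]
eef_rot: [[0.642, 0.767, -0.002], [0.767, -0.642, 0.0], [-0.001, -0.002, -1.0]]
contact_force: [-7.2, 0.1, 6.1]
opening: 0.188
[0.67583957 0.01599666 0.08246638] 50.085630289921895 [ 0.00466778  0.94213629 -0.02388925] 24.935899078845978
```

```bash
(python3 -m crank '0.1 0 0 0 5;0.1 0 0 0 5;0.1 0 0 0 5;0.1 0 0 0 5;0.1 0 0 0 0';python3 -m crank '0.1 0 0 0 5;0.1 0 0 0 5;0.1 0 0 0 5;0.1 0 0 0 5;0.1 0 0 0 0'; python3 -m crank '0.1 0 0 0 0;0.1 0 0 0 0;0.1 0 0 0 0;0.1 0 0 0 0') | grep -v gripper
python3 - <<'E'
from h import *
s=robot.state();R=np.array(s['eef_rot']);print(s['eef_pos'],np.degrees(np.arctan2(R[1,0],R[0,0])),s['torque'],s['gripper_force'])
E
```

```text
t: 12.13
eef_pos: [0.6757, 0.0162, 0.0825]
eef_rot: [[0.865, 0.501, -0.003], [0.501, -0.865, 0.001], [-0.002, -0.002, -1.0]]
contact_force: [-7.7, 0.4, 5.7]
opening: 0.187
t: 12.55
eef_pos: [0.6755, 0.0165, 0.0825]
eef_rot: [[0.985, 0.175, -0.003], [0.175, -0.985, 0.001], [-0.003, -0.002, -1.0]]
contact_force: [-8.1, 1.3, 7.0]
opening: 0.187
t: 12.88
eef_pos: [0.6755, 0.0165, 0.0825]
eef_rot: [[0.984, 0.178, -0.003], [0.178, -0.984, 0.001], [-0.003, -0.002, -1.0]]
contact_force: [-6.9, 1.5, 7.0]
opening: 0.187
[0.67552064 0.01654676 0.0824709 ] 10.261887539572232 [0.2440126  1.14241948 0.01138383] 24.93552714586258
```

Knob turned 100°. Now I release, lift, back off and look.

```bash
(python3 -m crank '0.5 0 0 0 0;0.5 0 0 0 0;0.5 0 0 0 0;0.5 0 0 0 0;0.5 0 0 0 0'; python3 -m crank '0.5 0 0 -0.02 0;0.5 0 0 -0.03 0;0.5 0 0 -0.04 0;0.5 0 0 -0.04 0;0.5 0 0 -0.04 0'; python3 -m crank '0.5 -0.04 0 -0.01 0;0.5 -0.04 0 0 0;0.5 -0.04 0 0 0;0.5 0 0 0 0;0.5 0 0 0 0') | grep -E 't:|pos|contact|opening'
python3 - <<'E'
from h import *
s=robot.state(); im,d=robot.read_camera('wrist'); p=cam('wrist')
u,v=wproj([.676,.0165,.08],s,p); x0=int(min(max(u-100,0),440));y0=int(min(max(v-60,0),250))
print(x0,y0,[((a-x0)*4,(b-y0)*4) for a,b in [wproj([.676-.130*.984,.0165-.13*.179,.015],s,p)]])
cv2.imwrite('pics/w4z.png',cv2.resize(im[y0:y0+150,x0:x0+200],(800,600),interpolation=cv2.INTER_CUBIC))
E
```

```text
t: 13.3
eef_pos: [0.6769, 0.0158, 0.082]
eef_rot: [[0.985, 0.174, 0.0], [0.174, -0.985, -0.0], [0.0, 0.0, -1.0]]
contact_force: [0.2, -0.7, 0.1]
opening: 0.469
t: 13.72
eef_pos: [0.6765, 0.0158, 0.2536]
eef_rot: [[0.985, 0.174, -0.001], [0.174, -0.985, 0.0], [-0.001, -0.0, -1.0]]
contact_force: [0.6, -0.5, 0.1]
opening: 0.495
t: 14.13
eef_pos: [0.5569, -0.0052, 0.262]
eef_rot: [[0.985, 0.174, 0.0], [0.174, -0.985, -0.0], [0.0, 0.0, -1.0]]
contact_force: [0.5, -0.2, 0.1]
opening: 0.502
214 9 [(np.float64(404.19312570512056), np.float64(648.6921293213551))]
```

View pics/w4z.png

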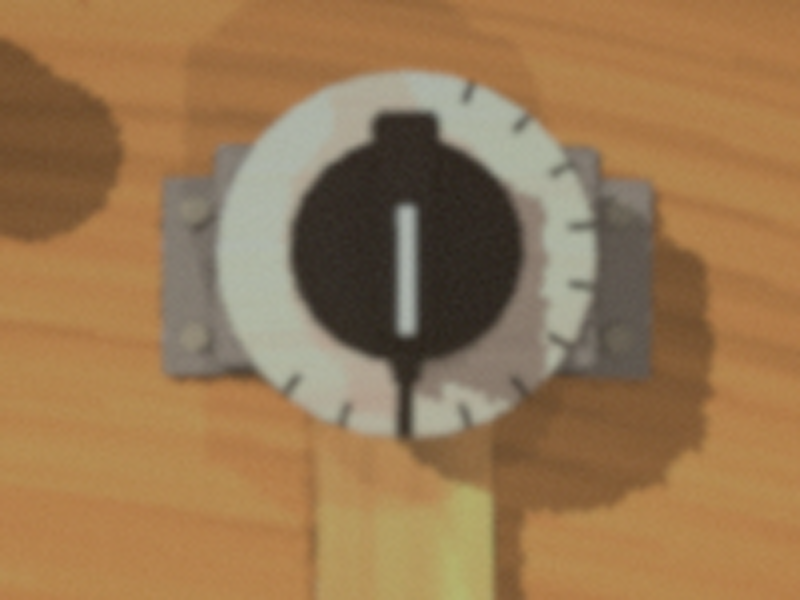

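The pointer (403,365) sits at the long tick (403,400), and the block is straight and unmoved (edges at 315 and 493). Handing in.

```bash
python3 -c "
from workcell import robot
print(robot.hand_in())"
```

```text
the job is handed in; nothing more can be done
None
```

I handed the job in at about 14 s: the block is straight and home against the back stop, the knob rests at the long tick (click 7), and the brayer, ink jar and baren were never approached; the hand-in returned no verdict and I didn't measure the platen force.

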